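# Press a bearing home: code to the reader, catch over, lever held down

## Robot

A 6-joint arm with a two-finger parallel gripper is mounted at the origin on a cart in front of the work surface, level with it; the furniture and walls round the work are solid. World frame = base frame: x ahead of the robot, y to its left, z up, the work surface at z = 0. Lengths are in m, angles in rad, forces in N, time in s.
With the tool pointing down it reaches from about 0.35 to 0.85 m from the base axis. Payload 8.1 kg.
Tool frame: the origin (TCP) lies midway between the tips of the shut fingers; the grasp point (between the pads) lies 19 mm behind it; z points along the fingers, y is the line along which they close (so a half turn about z gives the same grasp; the last joint's range is limited). The gripper opens to 93 mm and grips with 3 to 60 N. Pads are 15 mm wide; open, the fingers measure 128 mm over their backs; the gripper's body (75 mm by 188 mm) begins 65 mm behind the grasp point.
Start: joints at [-1.425, 0.13, 1.488, -0, 1.523, -0.085], TCP at [0.137, -0.584, 0.219] pointing down, gripper open.
Joint ranges: [-2.96, 2.96], [-0.89, 2.26], [0.02, 2.5], [-1.34, 4.48], [0, 2.73], [-2.66, 2.66]. Speed limits (rad/s): [2.39, 2.39, 2.79, 3.14, 3.14, 3.14].

## Interface

Orientations are given as a unit quaternion [x, y, z, w].
In Python, from workcell import env gives the robot as it stands.
- The arm moves only by the tool play_rows, never from a script. Its argument "steps" is a list of rows, each a list of 6 numbers: the shift along the world's x, y, z in units of 30 mm (1.0 is 30 mm), then the turn, a rotation vector about the world's x, y, z in units of 6 degrees (1.0 is 6 degrees). In form: [[dx, dy, dz, rx, ry, rz], ...]. A call has 1 to 8 rows; each row is the pose to reach, as a shift and turn from the pose commanded when the call began; what a row does not reach only later rows make up. A row lasts 1/12 s, in which the tool goes at most 41.7 mm and 7.16 degrees, less where a joint would pass 70% of its speed; a pose out of reach is approached as far as the arm can. A call with a gripper value outside its range is refused whole. "fingers" is the finger opening in mm, from 0 to 93, set as the call begins (left out, the last holds). The fingers move at their own pace and stop on an object; "newtons" is the grip in N (left out, the last holds). Time passes only in rows, so rows that repeat a pose let the fingers close. It gives the time, the measured TCP pose, the force, the opening and the grip force at its end, in the units of the state.
- env.get_state(): the state, without advancing time (a new reading comes with each control period).
- env.camera(name): name is "scene" or "top" or "wrist"; returns the picture (420x560x3 uint8, red, green, blue); there is no depth.
- env.camera_info(name): a dict with "fovy" (degrees; the focal length in pixels is half the picture's height over the tangent of half this angle, whatever the lens; pixels are square), "cx", "cy" (the principal point, pixels), "pose" (4x4, takes a point from camera to world coordinates). Camera axes: x right, y up, looking along -z (the intrinsics and any distortion apply to the point x, -y, -z); pixel columns grow to the right and rows downward; lengths in m; the calibration is good to about 2 mm. A picture is of the moment at which its call begins: read the wrist's pose just before it. camera_info takes no time and is no camera call; for the wrist camera it gives the pose at the moment of the call.
- env.hand_in(): hands the job in; it is judged then, once.
The state is a dict: "t": time; "qpos": joint angles; "joint_velocities": joint speeds; "joint_efforts": joint torques, N m; "tool_pos": TCP position; "tcp_rot": TCP orientation; "contact_force": force on the tool from outside, world axes, zero at the start; "wrist_torque": the same for the moment, N m; "finger_gap": opening from 0.0 (shut) to 1.0 (fully open); "gripper_force": force on a finger pad.
Only numpy, scipy, OpenCV 4.12 (cv2) and the standard library are available. Lean on these libraries where they do the work, as an engineer would, in place of code of your own. Each camera call takes 0.05 s, during which the arm holds its last target. There are 200 camera calls.

## Task

Turn the dark grey roller end in the nest of the lever press until its white code plate faces the code reader squarely, and only then flip the red safety catch right over. Now pull the press lever down until the bearing is fully home in the roller end, and finish still holding the lever down, with its foot pressing on the bearing. Do not disturb the loose things round the press.

Things in the scene. Friction and masses are not known exactly. Their poses are not given: they have to be found in the camera images.
- press: green bench lever press, fixed; base 100 x 268 x 14. Origin: under the nest's centre, on the bench. x across the press, y along it. Column with lever pivot at y=-120, z=100; black reader (44 wide, top z=44) at y=64 to 92, looking along -y at the nest. Nest: steel ring, seat at z=18, rim z=25, 1.5 mm play all round; the roller end stands and turns freely in it.
- hub: roller end: plain dark grey anodised cylinder, 54 dia, 60 high, 0.37 kg, loose, upright in the nest; top at z=78 over the bench. Origin: centre of its underside, z up. The white code plate (16 x 18) is on its +y side, with a white stripe above it up to and over the top rim. It starts 40 to 140 degrees clockwise (from above) from facing the reader: turn it anticlockwise.
- flex_stand: fixed stand at the robot's left, before the bench: slim upright pole, 17 thick, 780 high; origin near its foot, the pole 10 mm to +y of it. Draw the arm in and swing round inside it when coming from the far left.
- mark (a point): centre of the white code plate on the roller end's side, 27 from its axis, 24 above its underside
- reader_window (a point): centre of the reader's red window, facing the nest, 31 above the bench
- race (a joint): how far the bearing (steel with red seal, 40 dia) has been pressed into the roller end, m: 0 = stands 9 mm proud of the top, 0.008 = home (1 mm proud). Tight fit: about 16 N on it to move it; stays where pushed.
- bearing_top (a point): centre of the bearing's upper face, on the roller end's axis
- lever (a joint): press lever angle, rad: 0 = raised (20 degrees past upright, away from the nest), 1.92 = level, foot on a bearing that is home; stop 2.02. Axis: press -x through point lever_pivot; the handle goes up, over towards press +y, and down. A spring lifts it back when let go. At the handle: 2 to 5 N, about 10 N while pressing. The catch, when on, blocks it at about 0.05.
- lever_pivot (a point): lever pivot, on the press's mid plane (press x=0, y=-120, z=100)
- handle (a point): centre of the black rubber grip: 22 dia, 80 long, a sleeve that turns freely on a pin along press x, standing out from the lever to press -x. Distance 235 from the pivot; 56 to the -x side of the lever arm, which is 16 wide. Raised: about press y=-200, z=321. Lever level: press y=115, z=100. It can be gripped from above and carried round while the hand stays upright.
- catch (a joint): safety catch angle, rad: 0 = on (steel bar lies across the lever's nest side), above 1.57 bar stands past upright; stop at 2.0 = right over. Light (under 1 N at the tab): its weight keeps it on, and past about 1.1 rad carries it over by itself.
- catch_hinge (a point): hinge of the catch, axis along press y, at press x=-36, y=-118, z=155. With the catch on, its bar (8 high, 9 thick) runs from here 64 mm to press +x.
- catch_tab (a point): top of the red tab, middle of its press +x face, 48 above the hinge; with the catch on the tab (22 wide, 6 thick) stands straight up. Push this face towards press -x (the top goes over to -x and down) to flip the catch. Free space on its +x side for closed fingers above the bar, on the nest side of the lever.
- bearing_spare: bystander: spare ball bearing with red seal, 52 dia, 16 high, lying on the bench; origin under its centre
- red_clampjaw: bystander: grey clamp head with a red knob, 30 x 60 x 80 high; origin under its centre
- tin_wax: bystander: round yellow tin, 77 dia, 34 high; origin under its centre
- clamp_pad: bystander: black clamp pad with a small red knob, 44 x 70 x 40; origin under its centre

How it is judged:
By the outcome, as a careful person would: the job done as asked, in the order asked, and still so for the second after the job is handed in, while the arm keeps its last pose, push and grip.
It also fails if it takes over 72 s, if anything falls off the work surface, if the arm or the gripper's body presses on something with over 40 N, if the wrist force passes 120 N, or if a joint passes its speed limit or range.

## Working session

There is one attempt and no reset: what is moved stays moved. The work goes in short steps, Python scripts to look and compute and a tool call to move; the robot and the scene stay as the last step left them, time stands still between calls to the robot, and variables do not carry over. Pictures are saved under pics/ and viewed, at most 10 in all, crops included, and the job is handed in when it is done.

Besides the shell and the picture viewer there is one more tool, called after ">>>" by a JSON object that holds its "api" and its "payload". play_rows: Moves the arm, as the interface text tells. Its arguments: {"type":"object","properties":{"steps":{"type":"array"},"fingers":{"type":"number"},"newtons":{"type":"number"}},"required":["steps"]}

```bash
mkdir -p pics; python3 - <<'E'
from workcell import env
import cv2, numpy as np
for n in ["scene","top"]:
    im=env.camera(n); cv2.imwrite(f"pics/{n}0.png",im[:,:,::-1]); i=env.camera_info(n); print(n,i)
s=env.get_state(); print(s)
E
```

```text
scene {'fovy': 51.7177259216317, 'cx': 273.32305103955247, 'cy': 209.92271776299887, 'pose': array([[-0.72413669,  0.47063418, -0.5041126 , -0.14067193],
       [-0.68958393, -0.50471421,  0.51936266,  0.56064491],
       [-0.01000297,  0.72371751,  0.69002384,  0.99242992],
       [ 0.        ,  0.        ,  0.        ,  1.        ]])}
top {'fovy': 45.5760177293775, 'cx': 276.9403836613307, 'cy': 212.7220407676413, 'pose': array([[-0.00225938,  0.99209872, -0.12543936,  0.32499308],
       [-0.99995298, -0.00342436, -0.0090724 , -0.03623496],
       [-0.00943026,  0.12541296,  0.99205981,  1.4505513 ],
       [ 0.        ,  0.        ,  0.        ,  1.        ]])}
{'t': 0.1, 'qpos': array([-1.42540168e+00,  1.31091774e-01,  1.48916608e+00,  9.75599277e-06,
        1.52301682e+00, -8.53866276e-02]), 'joint_velocities': array([ 0.00101574,  0.00012161, -0.00246561,  0.0002067 ,  0.0019929 ,
       -0.00032727]), 'joint_efforts': array([ 2.04648575e-03, -5.61337388e+01, -4.93096983e+01,  7.70620652e-02,
        2.91067717e-02, -2.32646431e-05]), 'tool_pos': array([ 0.13720057, -0.58356957,  0.21769105]), 'tcp_rot': array([ 9.93349560e-01,  1.15134459e-01, -2.03598887e-05, -8.40779042e-04]), 'contact_force': array([1.24240548, 0.65327806, 0.87371776]), 'wrist_torque': array([-0.01489506,  0.02018918, -0.05851414]), 'gripper_force': 0.0, 'finger_gap': 0.9958347116185249}
```

View pics/scene0.png

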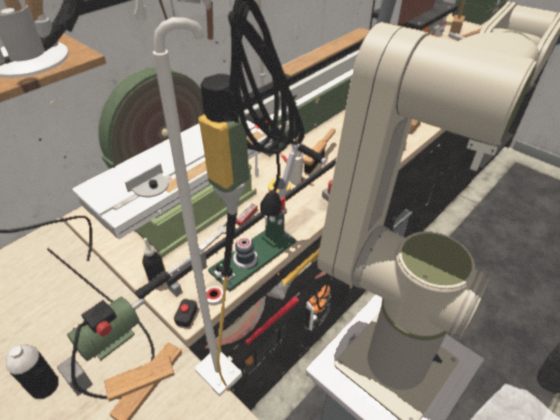

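View pics/top0.png

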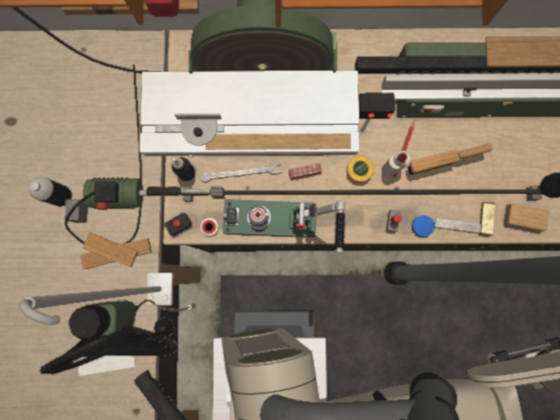

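The top view shows the press with its reader on the left (about 231,216), nest at (259,216) and handle at (340,225). Press +y therefore runs along world +y, and press +x along world +x. I'll enlarge it.

```bash
cat > h.py <<'E'
import numpy as np
from workcell import env
def proj(i,P):
    P=np.atleast_2d(P); T=np.linalg.inv(i["pose"]); c=P@T[:3,:3].T+T[:3,3]
    f=210/np.tan(np.radians(i["fovy"])/2)
    return np.c_[i["cx"]+f*c[:,0]/-c[:,2], i["cy"]-f*c[:,1]/-c[:,2]]
def back(i,u,v,z):
    f=210/np.tan(np.radians(i["fovy"])/2)
    d=i["pose"][:3,:3]@np.array([(u-i["cx"])/f,-(v-i["cy"])/f,-1]); o=i["pose"][:3,3]
    return o+d*(z-o[2])/d[2]
E
python3 - <<'E'
import cv2
from h import *
im=cv2.imread("pics/top0.png")[190:250,165:355]
cv2.imwrite("pics/topc.png",cv2.resize(im,None,fx=4.2,fy=4.2,interpolation=cv2.INTER_CUBIC))
i=env.camera_info("top")
for u,v,z in [(259,216,.08),(224,201,.014),(224,235,.014),(316,201,.014),(316,237,.014),(340,225,.32)]: print(u,v,back(i,u,v,z).round(4))
E
```

```text
259 216 [0.4893 0.0259 0.08  ]
224 201 [0.5415 0.1308 0.014 ]
224 235 [0.4424 0.1297 0.014 ]
316 201 [ 0.5405 -0.1366  0.014 ]
316 237 [ 0.4358 -0.1353  0.014 ]
340 225 [ 0.4394 -0.169   0.32  ]
```

View pics/topc.png

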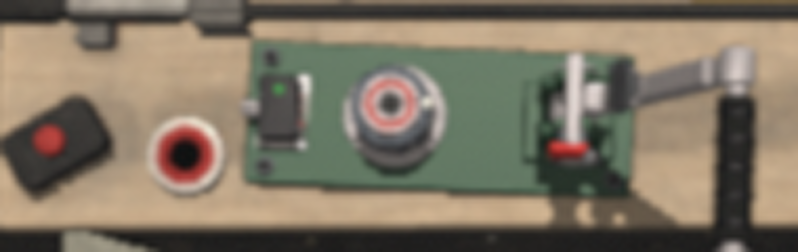

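Stripe is visible on the rim at crop pixel (427,100), the tab's red top edge at (568,149) and the handle from (735,95) to (735,245). I'll raise the arm and bring the wrist camera over the press.

```bash
python3 - <<'E'
from h import *
i=env.camera_info("wrist"); s=env.get_state()
from scipy.spatial.transform import Rotation as R
Rt=R.from_quat(s["tcp_rot"]).as_matrix()
print(i["fovy"],i["cx"],i["cy"]); print((Rt.T@i["pose"][:3,:3]).round(3), Rt.T@(i["pose"][:3,3]-s["tool_pos"])); print(Rt.round(3))
t=env.camera_info("top"); c=[(252,40),(633,57),(630,193),(245,180)]
P=np.array([back(t,165+u/4.2-.4,190+v/4.2-.4,.014) for u,v in c]); print(P)
# fit local rect
L=np.array([[50,0],[50,0],[-50,0],[-50,0]])/1e3
E
```

```text
67.93588171537954 278.93420142936003 210.56671564613288
[[ 0.001  0.962  0.273]
 [ 1.    -0.    -0.001]
 [-0.001  0.273 -0.962]] [ 0.07492175  0.00121232 -0.16637947]
[[ 0.973  0.229 -0.   ]
 [ 0.229 -0.973  0.002]
 [ 0.    -0.002 -1.   ]]
[[ 0.54704402  0.12911794  0.014     ]
 [ 0.53418537 -0.1345179   0.014     ]
 [ 0.44002792 -0.13134463  0.014     ]
 [ 0.44977555  0.13287295  0.014     ]]
```

>>> {"api": "play_rows", "payload": {"steps": [[0.5,1,1.2,0,0,0],[1,2,2.4,0,0,0],[1.5,3,3.6,0,0,0],[2,4,4.8,0,0,0],[2.5,5,6,0,0,0],[3,6,7,0,0,0],[3.5,7,8,0,0,0],[4,8,8.5,0,0,0]]}}

```text
t: 0.77
tool_pos: [0.2433, -0.3711, 0.4538]
tcp_rot: [0.993, 0.115, 0.0, 0.0]
contact_force: [1.5, -0.3, 1.0]
finger_gap: 1.004
gripper_force: 0.0
```

>>> {"api": "play_rows", "payload": {"steps": [[1,1.2,0,0,0,-0.5],[2,2.4,0,0,0,-1],[3,3.6,0,0,0,-1.5],[4,4.8,0,0,0,-2],[5,6,0,0,0,-2.6],[6,7.2,0,0,0,-2.6],[7,8.4,0,0,0,-2.6],[8,9.6,0,0,0,-2.6]]}}

```text
t: 1.43
tool_pos: [0.4574, -0.1142, 0.4518]
tcp_rot: [1.0, -0.021, -0.0, -0.0]
contact_force: [1.2, -1.1, 0.3]
finger_gap: 1.0
gripper_force: 0.0
```

>>> {"api": "play_rows", "payload": {"steps": [[0.8,1,-0.5,0,0,0],[0.8,2,-1.5,0,0,0],[0.8,2.5,-2.5,0,0,0],[0.8,2.5,-3.5,0,0,0],[0.8,2.5,-3.5,0,0,0],[0.8,2.5,-3.5,0,0,0]]}}

```text
t: 1.93
tool_pos: [0.4794, -0.0409, 0.3455]
tcp_rot: [1.0, -0.02, -0.002, -0.0]
contact_force: [0.4, -0.3, -0.2]
finger_gap: 1.0
gripper_force: 0.0
```

```bash
python3 - <<'E'
import cv2
from h import *
s=env.get_state();i=env.camera_info("wrist"); im=env.camera("wrist")[:,:,::-1]; np.save("w1.npy",i["pose"])
cv2.imwrite("pics/w1.png",cv2.resize(im,(800,600),interpolation=cv2.INTER_CUBIC)); print(s["tool_pos"],s["joint_velocities"].round(3),s["qpos"])
E
```

```text
[ 0.4794405  -0.04093367  0.34549763] [-0.019 -0.02  -0.092 -0.001  0.016 -0.001] [-1.91647074e-01 -2.04722267e-01  1.58653495e+00 -1.68209938e-04
  1.76408066e+00  1.42006364e+00]
```

View pics/w1.png

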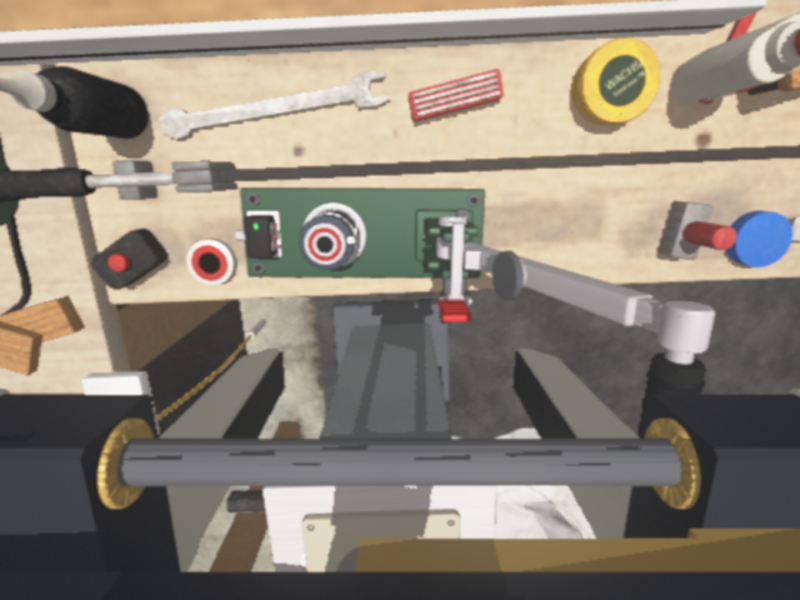

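Wrist view, in the 800x600 picture: bearing centre (325,243), stripe on the rim at (352,240), red tab (441–470, 300–320), base corners (242,189), (484,189), (484,275) and (246,277). I'll fit the press pose from both cameras.

```bash
cat >> h.py <<'E'
def press2w(p,P):
    c,s=np.cos(p[2]),np.sin(p[2]); P=np.atleast_2d(P)
    return np.c_[p[0]+c*P[:,0]-s*P[:,1],p[1]+s*P[:,0]+c*P[:,1],P[:,2]]
E
python3 - <<'E'
from h import *
from scipy.optimize import least_squares
t=env.camera_info("top"); w=env.camera_info("wrist"); w["pose"]=np.load("w1.npy")
ct=lambda u,v:(165+(u+.5)/4.2-.5,190+(v+.5)/4.2-.5)
cw=lambda u,v:((u+.5)/1.42857-.5,(v+.5)/1.42857-.5)
obs=[("b",(50,1),ct(252,40)),("b",(50,-1),ct(633,57)),("b",(-50,-1),ct(630,193)),("b",(-50,1),ct(245,180))]
top=[o[2] for o in obs]+[ct(389,103)]
wr=[cw(242,189),cw(484,189),cw(246,277),cw(325,243)]
def model(q,k):
    p=q[:3]; a=q[3]; b=a-.268
    if k=="t": return proj(t,press2w(p,np.array([[.05,a,.014],[.05,b,.014],[-.05,b,.014],[-.05,a,.014],[0,0,.087]])))
    return proj(w,press2w(p,np.array([[.05,a,.014],[.05,b,.014],[-.05,a,.014],[0,0,.087]])))
for sel in ("tw","t","w"):
    f=lambda q: np.concatenate([(model(q,k)-np.array(top if k=="t" else wr)).ravel()*(1 if k=="t" else 1) for k in sel])
    r=least_squares(f,[.49,.02,-.04,.11]); print(sel,r.x.round(4),np.degrees(r.x[2]).round(2)); print(r.fun.reshape(-1,2).round(1).tolist())
# stripe: rim point
    p=r.x[:3]
    for n,i,u in (("t",t,ct(426,100)),("w",w,cw(352,240))):
        X=back(i,*u,.078)-np.r_[p[:2],.078]; ang=np.degrees(np.arctan2(X[1],X[0])-p[2]); print(n,"stripe r",np.hypot(X[0],X[1]).round(4),"cw from +y",(90-ang).round(1))
    print("tab",proj(t,press2w(p,[[-.036,-.118,.203]])),ct(568,149),proj(w,press2w(p,[[-.036,-.118,.203]])),cw(455,310))
    print("handle",press2w(p,[[-.056,-.2,.321]]).round(4),proj(t,press2w(p,[[-.016,-.2,.321]])),ct(735,95))
E
```

```text
tw [ 0.4927  0.0281 -0.0443  0.103 ] -2.54
[[0.1, -0.1], [1.5, -0.4], [1.1, 1.6], [-0.2, 0.8], [0.8, 0.4], [-2.7, -1.2], [1.1, -0.5], [0.3, 0.2], [-0.4, 0.7]]
t stripe r 0.022 cw from +y 166.9
w stripe r 0.0257 cw from +y 174.2
tab [[302.23309965 225.01424504]] (299.8571428571429, 225.0952380952381) [[323.84043544 222.63357486]] (318.3503188503189, 216.85021735021738)
handle [[ 0.4278 -0.1692  0.321 ]] [[340.69587138 212.50784796]] (339.6190476190476, 212.23809523809524)
t [ 0.494   0.0304 -0.0418  0.1025] -2.4
[[-0.6, -0.4], [0.8, -1.0], [0.5, 1.0], [-0.7, 0.5], [0.0, -0.1]]
t stripe r 0.0241 cw from +y 171.2
w stripe r 0.0279 cw from +y 177.4
tab [[301.35789749 224.37287982]] (299.8571428571429, 225.0952380952381) [[321.74314203 221.23321392]] (318.3503188503189, 216.85021735021738)
handle [[ 0.4297 -0.1671  0.321 ]] [[339.70435922 211.71371655]] (339.6190476190476, 212.23809523809524)
w [ 0.4922  0.0276 -0.0461  0.1029] -2.64
[[-2.2, -1.1], [1.5, -0.1], [0.7, 0.4], [-0.0, 1.0]]
t stripe r 0.0216 cw from +y 165.4
w stripe r 0.0252 cw from +y 173.0
tab [[302.41952142 225.2694107 ]] (299.8571428571429, 225.0952380952381) [[324.28392038 223.203295  ]] (318.3503188503189, 216.85021735021738)
handle [[ 0.4271 -0.1696  0.321 ]] [[340.91798569 212.85186706]] (339.6190476190476, 212.23809523809524)
```

>>> {"api": "play_rows", "payload": {"steps": [[0.2,0.8,-0.5,0,0,0],[0.45,1.7,-1.2,0,0,0],[0.45,2.3,-2.2,0,0,0],[0.45,2.3,-3.4,0,0,0],[0.45,2.3,-4.6,0,0,0],[0.45,2.3,-5.8,0,0,0],[0.45,2.3,-6.8,0,0,0],[0.45,2.3,-7.5,0,0,0]], "fingers": 78}}

```text
t: 2.65
tool_pos: [0.4951, 0.0268, 0.122]
tcp_rot: [1.0, -0.021, 0.001, 0.0]
contact_force: [-0.4, -0.3, -0.3]
finger_gap: 0.838
gripper_force: 0.0
```

>>> {"api": "play_rows", "payload": {"steps": [[0,0,0,0,0,0],[0,0,0,0,0,0],[0,0,0,0,0,0]]}}

```text
t: 2.9
tool_pos: [0.4965, 0.0271, 0.1255]
tcp_rot: [1.0, -0.021, 0.002, 0.0]
contact_force: [0.7, 0.8, 0.3]
finger_gap: 0.84
gripper_force: 0.0
```

```bash
python3 - <<'E'
import cv2
from h import *
s=env.get_state();i=env.camera_info("wrist"); im=env.camera("wrist")[:,:,::-1]; np.save("w2.npy",i["pose"])
cv2.imwrite("pics/w2raw.png",im);cv2.imwrite("pics/w2.png",cv2.resize(im,(800,600),interpolation=cv2.INTER_CUBIC)); print(s["tool_pos"],s["tcp_rot"],s["qpos"])
E
```

```text
[0.49651248 0.02714911 0.1255166 ] [ 9.99772808e-01 -2.11879410e-02  2.32366990e-03  6.14138302e-05] [-4.85262813e-02 -8.98542275e-02  1.88418069e+00  4.35828616e-06
  1.34261722e+00  1.56464824e+00]
```

View pics/w2.png

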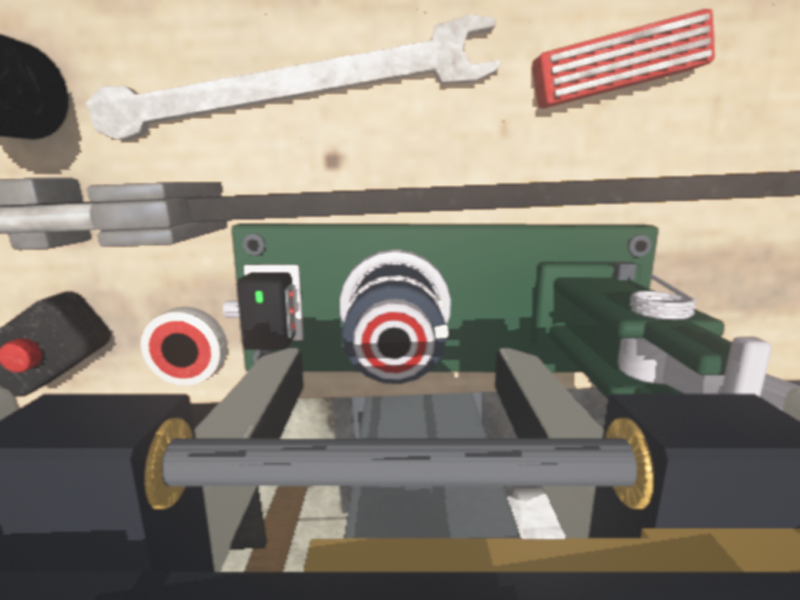

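```bash
python3 - <<'E'
import cv2
im=cv2.imread("pics/w2raw.png")[170:275,215:335]
cv2.imwrite("pics/w2c.png",cv2.resize(im,None,fx=5.5,fy=5.5,interpolation=cv2.INTER_CUBIC))
E
```

```text
(no output)
```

View pics/w2c.png

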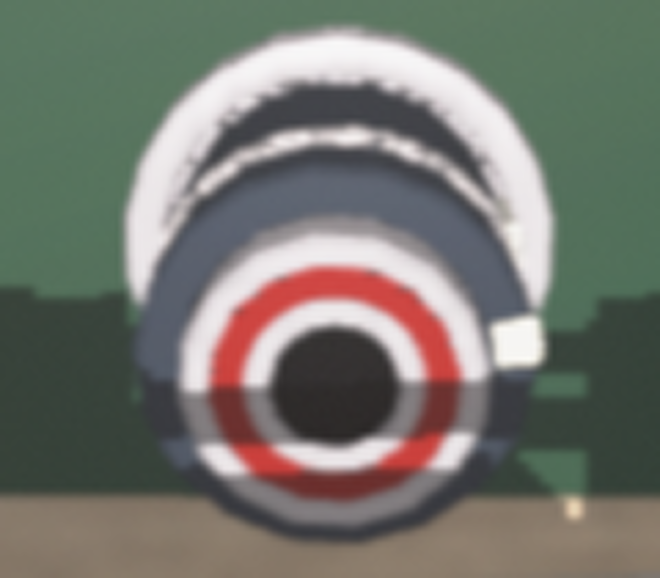

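The crop shows the stripe as a clear white square at (518,342). The bearing centre is (335,383), so the stripe points almost straight away from the reader. I'll calculate the centre and the angle.

```bash
python3 - <<'E'
from h import *
w=env.camera_info("wrist"); w["pose"]=np.load("w2.npy")
c=lambda u,v:(215+(u+.5)/5.5-.5,170+(v+.5)/5.5-.5)
b=back(w,*c(335,383),.087); print("bearing",b); s=env.get_state(); print(s["tool_pos"])
for u,v in [(518,342),(492,342),(545,342)]:
    X=back(w,*c(u,v),.078)-b; print(np.hypot(*X[:2]),90-np.degrees(np.arctan2(X[1],X[0])))
print(back(w,*c(135,345),.078),back(w,*c(541,345),.078),back(w,*c(337,545),.078))
# reader, holes in w2 (800x600)
cc=lambda u,v:((u+.5)/1.42857-.5,(v+.5)/1.42857-.5)
for n,u,v,z in [("hole",254,245,.014),("hole",640,246,.014),("c",233,226,.014),("c",657,226,.014),("rdr L",240,300,.044),("rdr topfar",240,276,.044),("rdr toprt",290,276,.044),("botr",287,347,.044),("botl",238,345,.044)]: print(n,back(w,*cc(u,v),z).round(4))
E
```

```text
bearing [0.49301148 0.0281494  0.087     ]
[0.49662891 0.02725943 0.12563327]
0.024230551060946258 176.83887042891828
0.020811093283821334 175.91948679745292
0.027786544371325633 177.55394105909375
[0.49606006 0.05458606 0.078     ] [0.4937995 0.000922  0.078    ] [0.46599239 0.02917779 0.078     ]
hole [0.5337 0.1147 0.014 ]
hole [ 0.5229 -0.1271  0.014 ]
c [0.546  0.1262 0.014 ]
c [ 0.5349 -0.1363  0.014 ]
rdr L [0.5063 0.117  0.044 ]
rdr topfar [0.5204 0.115  0.044 ]
rdr toprt [0.5192 0.0866 0.044 ]
botr [0.4762 0.093  0.044 ]
botl [0.4787 0.122  0.044 ]
```

>>> {"api": "play_rows", "payload": {"steps": [[-0.12,0.03,0,0,0,0],[-0.12,0.03,-0.7,0,0,0],[-0.12,0.03,-1.4,0,0,0],[-0.12,0.03,-2.1,0,0,0],[-0.12,0.03,-2.4,0,0,0],[-0.12,0.03,-2.4,0,0,0],[-0.12,0.03,-2.4,0,0,0]]}}

```text
t: 3.53
tool_pos: [0.4908, 0.0287, 0.051]
tcp_rot: [1.0, -0.021, 0.0, -0.0]
contact_force: [-0.4, -0.9, -0.2]
finger_gap: 0.833
gripper_force: 0.0
```

>>> {"api": "play_rows", "payload": {"steps": [[0,0,0,0,0,0],[0,0,0,0,0,0],[0,0,0,0,0,0],[0,0,0,0,0,0],[0,0,0,0,0,0],[0,0,0,0,0,0]], "fingers": 48, "newtons": 12}}

```text
t: 4.03
tool_pos: [0.4912, 0.029, 0.051]
tcp_rot: [1.0, -0.021, 0.001, -0.0]
contact_force: [-1.4, 2.1, 5.6]
finger_gap: 0.578
gripper_force: 12.0
```

>>> {"api": "play_rows", "payload": {"steps": [[0.05,0,0,0,0,1],[0.05,0,0,0,0,2],[0.05,0,0,0,0,3],[0.05,0,0,0,0,4],[0.05,0,0,0,0,5],[0.05,0,0,0,0,6],[0.05,0,0,0,0,7],[0.05,0,0,0,0,8]]}}

```text
t: 4.7
tool_pos: [0.493, 0.029, 0.051]
tcp_rot: [0.921, 0.39, 0.001, 0.0]
contact_force: [0.3, 3.0, 5.2]
finger_gap: 0.581
gripper_force: 12.0
```

>>> {"api": "play_rows", "payload": {"steps": [[0,0,0,0,0,1],[0,0,0,0,0,2],[0,0,0,0,0,3],[0,0,0,0,0,4],[0,0,0,0,0,5],[0,0,0,0,0,6],[0,0,0,0,0,7],[0,0,0,0,0,7]]}}

```text
t: 5.37
tool_pos: [0.4926, 0.029, 0.051]
tcp_rot: [0.719, 0.695, 0.001, 0.0]
contact_force: [-0.9, 1.6, 7.3]
finger_gap: 0.576
gripper_force: 12.0
```

>>> {"api": "play_rows", "payload": {"steps": [[0,0,0,0,0,1],[0,0,0,0,0,2],[0,0,0,0,0,3],[0,0,0,0,0,4],[0,0,0,0,0,5],[0,0,0,0,0,6],[0,0,0,0,0,7],[0,0,0,0,0,7]]}}

```text
t: 6.03
tool_pos: [0.4931, 0.0289, 0.051]
tcp_rot: [0.423, 0.906, 0.001, 0.001]
contact_force: [2.9, 1.9, 4.8]
finger_gap: 0.577
gripper_force: 12.0
```

>>> {"api": "play_rows", "payload": {"steps": [[0,0,0,0,0,1],[0,0,0,0,0,2],[0,0,0,0,0,3],[0,0,0,0,0,4],[0,0,0,0,0,5],[0,0,0,0,0,6],[0,0,0,0,0,7],[0,0,0,0,0,7]]}}

```text
t: 6.7
tool_pos: [0.4935, 0.0294, 0.0511]
tcp_rot: [0.072, 0.997, 0.001, 0.002]
contact_force: [3.8, 3.6, 3.5]
finger_gap: 0.579
gripper_force: 12.0
```

```bash
python3 - <<'E'
import cv2
from h import *
s=env.get_state();i=env.camera_info("wrist"); im=env.camera("wrist")[:,:,::-1]; np.save("w3.npy",i["pose"])
cv2.imwrite("pics/w3raw.png",im)
t=env.camera("top")[:,:,::-1][190:250,200:300]; sc=env.camera("scene")[:,:,::-1][215:290,195:305]
a=cv2.resize(im[110:270,180:380],(400,320),interpolation=3); b=cv2.resize(sc,(400,273),interpolation=3)
cv2.imwrite("pics/w3.png",np.vstack([np.hstack([a,np.zeros((320,400,3),np.uint8)]),np.hstack([b,cv2.resize(t,(400,273),interpolation=3)])])); print(s["tool_pos"],s["tcp_rot"],s["qpos"])
E
```

```text
[0.49351236 0.0293949  0.05108417] [7.16472344e-02 9.97428505e-01 7.17707507e-04 1.59263501e-03] [-4.52931903e-02 -7.14899344e-03  1.95017958e+00  1.45192176e-03
  1.19534035e+00 -1.47320219e+00]
```

View pics/w3.png

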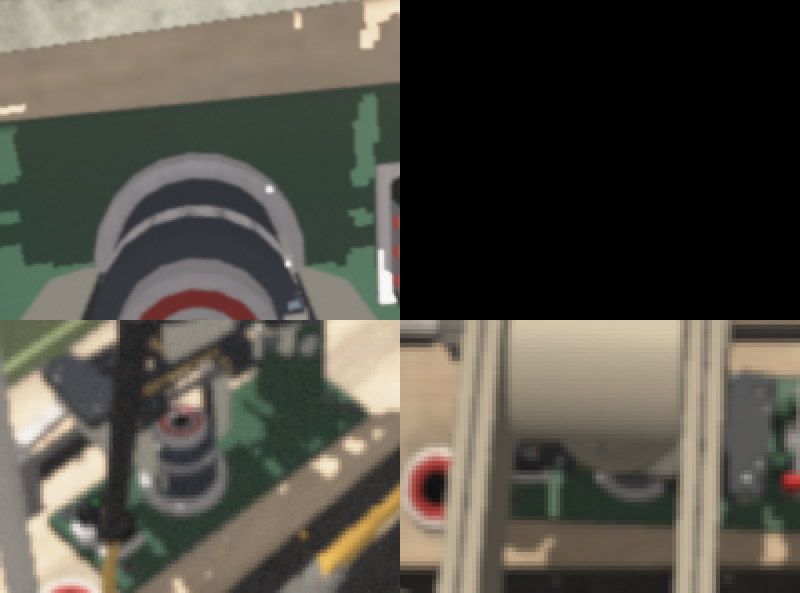

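>>> {"api": "play_rows", "payload": {"steps": [[0,0,0,0,0,0],[0,0,0,0,0,0],[0,0,0,0,0,0],[0,0,0.7,0,0,0],[0,0,1.6,0,0,0],[0,0,2.5,0,0,0],[0,0,3.2,0,0,0],[0,0,3.5,0,0,0]], "fingers": 78}}

```text
t: 7.52
tool_pos: [0.4933, 0.0284, 0.1581]
tcp_rot: [0.074, 0.997, -0.0, 0.002]
contact_force: [0.6, -0.3, -0.5]
finger_gap: 0.84
gripper_force: 0.0
```

>>> {"api": "play_rows", "payload": {"steps": [[0,0,0,0,0,-1],[0,0,0,0,0,-2],[0,0,0,0,0,-3],[0,0,0,0,0,-4],[0,0,0,0,0,-5],[0,0,0,0,0,-6],[0,0,0,0,0,-7],[0,0,0,0,0,-7]]}}

```text
t: 8.18
tool_pos: [0.4911, 0.0285, 0.1537]
tcp_rot: [0.428, 0.904, -0.001, -0.001]
contact_force: [0.5, -0.4, -0.2]
finger_gap: 0.836
gripper_force: 0.0
```

>>> {"api": "play_rows", "payload": {"steps": [[0,0,0,0,0,-1],[0,0,0,0,0,-2],[0,0,0,0,0,-3],[0,0,0,0,0,-4],[0,0,0,0,0,-5],[0,0,0,0,0,-6],[0,0,0,0,0,-7],[0,0,0,0,0,-7]]}}

```text
t: 8.85
tool_pos: [0.4914, 0.0286, 0.1541]
tcp_rot: [0.722, 0.692, -0.001, -0.0]
contact_force: [0.3, 0.0, -0.1]
finger_gap: 0.84
gripper_force: 0.0
```

```bash
python3 - <<'E'
import cv2
from h import *
s=env.get_state();i=env.camera_info("wrist"); im=env.camera("wrist")[:,:,::-1]; np.save("w4.npy",i["pose"])
cv2.imwrite("pics/w4raw.png",im); print(s["tool_pos"],s["tcp_rot"])
u,v=proj(i,[[.493,.028,.078]])[0]; print(u,v)
u,v=int(u),int(v)
c=im[v-55:v+55,u-70:u+70]; print(u-70,v-55)
cv2.imwrite("pics/w4.png",cv2.resize(c,None,fx=5.4,fy=5.4,interpolation=cv2.INTER_CUBIC))
E
```

```text
[0.4914228  0.02855577 0.15413761] [ 7.22341860e-01  6.91535777e-01 -5.39367749e-04 -4.63646207e-04]
281.60752708219474 217.61415841247833
211 162
```

View pics/w4.png

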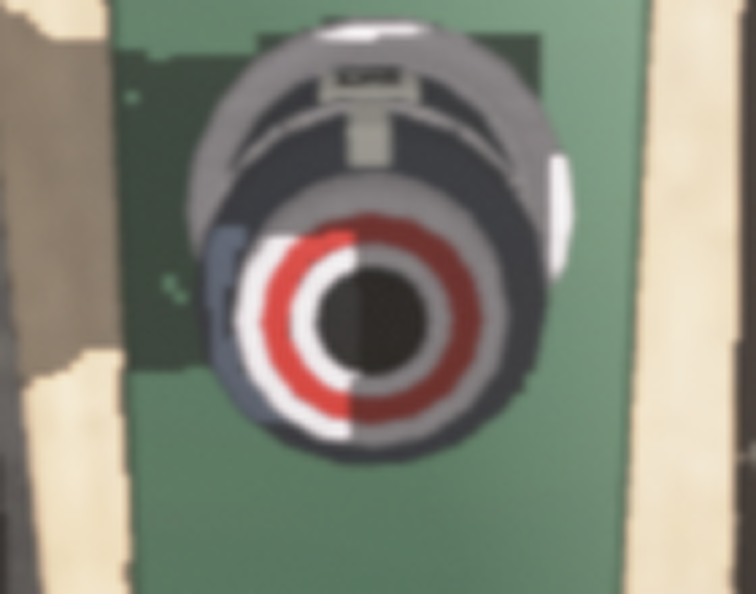

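Code plate now visible at (369,88), with the stripe at (369,138) and the bearing centre at (372,322). It faces the reader side. I'll compute the remaining angle error.

```bash
python3 - <<'E'
from h import *
w=env.camera_info("wrist"); w["pose"]=np.load("w4.npy")
c=lambda u,v:(211+(u+.5)/5.4-.5,162+(v+.5)/5.4-.5)
b=back(w,*c(372,322),.087); a=lambda X:round(90-np.degrees(np.arctan2(X[1],X[0])),2); print(b)
for n,u,v,z in [("stripe",369.5,140,.078),("stripe in",370,166,.078),("stripe out",368,114,.078),("plate top",368,100,.051),("plate",369,85,.045)]:
    X=back(w,*c(u,v),z)-b; print(n,X.round(4),a(X))
L=[back(w,*c(u,v),.014) for u,v in[(110,0),(133,594),(652,0),(628,594)]]
print("base edges",a(L[0]-L[1]),a(L[2]-L[3]))
for P in [(-.05,-.03,.1),]: pass
print([l.round(4) for l in L])
E
```

```text
[0.49126176 0.0278846  0.087     ]
stripe [ 0.0007  0.0251 -0.009 ] 1.6
stripe in [ 0.0006  0.0212 -0.009 ] 1.65
stripe out [ 0.0007  0.029  -0.009 ] 1.29
plate top [ 0.0005  0.0262 -0.036 ] 1.03
plate [ 0.0007  0.0276 -0.042 ] 1.42
base edges 2.65 2.16
[array([0.4454, 0.0677, 0.014 ]), array([ 0.44  , -0.0507,  0.014 ]), array([0.5436, 0.0635, 0.014 ]), array([ 0.5391, -0.0549,  0.014 ])]
```

>>> {"api": "play_rows", "payload": {"steps": [[-0.1,0,1,0,0,0],[-0.1,0,2,0,0,0],[-0.1,0,3,0,0,0],[-0.1,-1,3,0,0,0],[-0.1,-2,3,0,0,0],[-0.1,-3,3,0,0,0],[-0.1,-3.7,3,0,0,0],[-0.1,-3.7,3,0,0,0]], "fingers": 0}}

```text
t: 9.57
tool_pos: [0.4886, -0.0858, 0.2446]
tcp_rot: [0.721, 0.693, -0.001, 0.0]
contact_force: [0.8, -0.3, -0.4]
finger_gap: 0.315
gripper_force: 0.0
```

>>> {"api": "play_rows", "payload": {"steps": [[0,0,0,0,0,0],[0,0,0,0,0,0],[0,0,0,0,0,0]]}}

```text
t: 9.82
tool_pos: [0.4889, -0.0814, 0.2448]
tcp_rot: [0.721, 0.693, 0.0, -0.0]
contact_force: [0.5, 0.8, 0.3]
finger_gap: 0.098
gripper_force: 0.0
```

```bash
python3 - <<'E'
import cv2
from h import *
s=env.get_state();i=env.camera_info("wrist"); im=env.camera("wrist")[:,:,::-1]; print(s["tool_pos"],s["tcp_rot"],s["finger_gap"])
p=[.493,.028,-.0436]
print(proj(i,press2w(p,[[-.033,-.107,.203],[-.033,-.129,.203],[-.036,-.118,.155],[.028,-.118,.155]])))
cv2.imwrite("pics/w5.png",cv2.resize(im,(800,600),interpolation=cv2.INTER_CUBIC))
E
```

```text
[ 0.4889147  -0.08138622  0.24481088] [ 7.20697523e-01  6.93249596e-01  3.30280669e-05 -2.78038451e-04] 0.098425885440332
[[231.90411177 227.74504462]
 [232.99222766 256.49459367]
 [236.98560136 221.6732904 ]
 [311.12184133 222.0612207 ]]
```

View pics/w5.png

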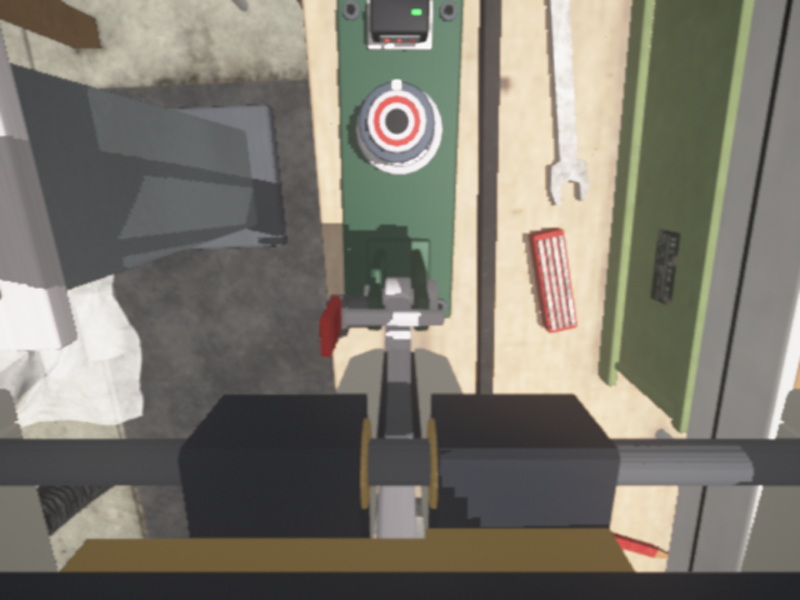

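Tab is at (322–340, 297–355), about 7 mm nearer the nest than nominal, and the bar is at row 318. The space on its +x side is free, so I'll descend there.

>>> {"api": "play_rows", "payload": {"steps": [[0,0.1,-0.6,0,0,0],[0,0.1,-1.2,0,0,0],[0,0.1,-1.8,0,0,0],[0,0.1,-2.2,0,0,0],[0,0.1,-2.2,0,0,0],[0,0.1,-2.2,0,0,0]]}}

```text
t: 10.37
tool_pos: [0.4886, -0.0787, 0.1787]
tcp_rot: [0.721, 0.693, -0.0, -0.001]
contact_force: [0.2, 0.0, 0.4]
finger_gap: 0.004
gripper_force: 0.0
```

>>> {"api": "play_rows", "payload": {"steps": [[-0.3,0,0,0,0,0],[-0.6,0,0,0,0,0],[-0.9,0,0,0,0,0],[-1.2,0,0,0,0,0],[-1.5,0,0,0,0,0],[-1.8,0,0,0,0,0],[-2.1,0,-0.1,0,0,0],[-2.4,0,-0.1,0,0,0]]}}

```text
t: 11.03
tool_pos: [0.4174, -0.0794, 0.1775]
tcp_rot: [0.721, 0.692, 0.001, 0.001]
contact_force: [-0.6, -0.6, -0.6]
finger_gap: 0.008
gripper_force: 0.0
```

>>> {"api": "play_rows", "payload": {"steps": [[-0.3,0,-0.2,0,0,0],[-0.6,0,-0.4,0,0,0],[-0.9,0,-0.5,0,0,0],[-0.9,0,-0.5,0,0,0],[-0.9,0,0.5,0,0,0],[-0.9,0,1.5,0,0,0],[-0.9,0.5,2.7,0,0,0],[-0.9,1,4,0,0,0]]}}

```text
t: 11.7
tool_pos: [0.3899, -0.0492, 0.2981]
tcp_rot: [0.722, 0.692, 0.0, 0.0]
contact_force: [0.8, -0.2, 0.8]
finger_gap: 0.007
gripper_force: 0.0
```

```bash
python3 - <<'E'
import cv2
from h import *
s=env.get_state();i=env.camera_info("wrist"); im=env.camera("wrist")[:,:,::-1]; print(s["tool_pos"],s["tcp_rot"],s["t"])
t=env.camera("top")[:,:,::-1][180:255,265:365]; 
cv2.imwrite("pics/w6.png",np.vstack([cv2.resize(im[100:],(560,320)),cv2.resize(t,(560,280),interpolation=3)]))
E
```

```text
[ 0.38992758 -0.04924609  0.29812139] [7.22097502e-01 6.91791253e-01 1.32830280e-04 2.06488470e-04] 11.7
```

View pics/w6.png

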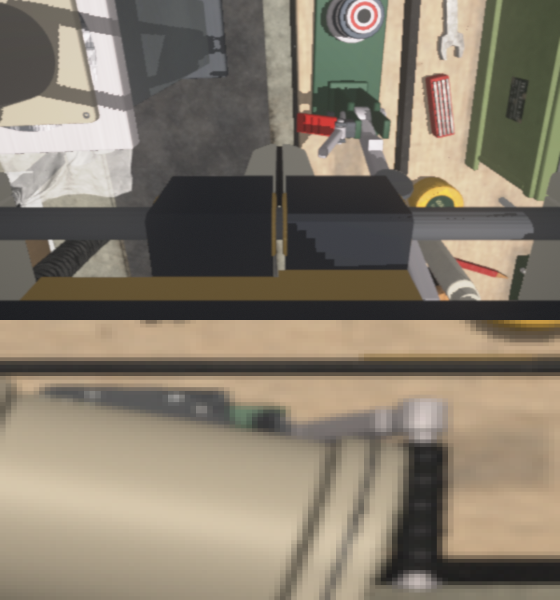

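The catch is right over: the red tab lies flat towards -x at (317,123) with its bar upright. Next I rise, turn the hand and go over the handle.

>>> {"api": "play_rows", "payload": {"steps": [[0,0,1.2,0,0,0],[0,0,2.4,0,0,-1],[0,0,3.6,0,0,-2],[0.3,0,4.7,0,0,-3],[0.6,-0.7,4.7,0,0,-4],[0.9,-1.4,4.7,0,0,-5],[1.2,-2.1,4.7,0,0,-6],[1.2,-2.8,4.7,0,0,-7]], "fingers": 60}}

```text
t: 12.47
tool_pos: [0.4275, -0.1344, 0.4376]
tcp_rot: [0.923, 0.386, 0.001, 0.001]
contact_force: [-0.5, -0.7, -0.4]
finger_gap: 0.53
gripper_force: 0.0
```

>>> {"api": "play_rows", "payload": {"steps": [[0,-0.2,0,0,0,-1],[0,-0.4,0,0,0,-2],[0,-0.6,0,0,0,-3],[0,-0.8,0,0,0,-4],[0,-1,0,0,0,-5],[0,-1.1,0,0,0,-6],[0,-1.1,0,0,0,-7],[0,-1.1,0,0,0,-8]]}}

```text
t: 13.13
tool_pos: [0.4265, -0.1668, 0.4378]
tcp_rot: [1.0, -0.023, 0.001, 0.0]
contact_force: [0.4, -0.3, -0.0]
finger_gap: 0.649
gripper_force: 0.0
```

>>> {"api": "play_rows", "payload": {"steps": [[0,0,0,0,0,0],[0,0,0,0,0,0]]}}

```text
t: 13.3
tool_pos: [0.4264, -0.1665, 0.4376]
tcp_rot: [1.0, -0.019, 0.001, 0.0]
contact_force: [-0.2, 0.6, 0.9]
finger_gap: 0.644
gripper_force: 0.0
```

```bash
python3 - <<'E'
from h import *
import cv2
s=env.get_state(); print(s["tool_pos"],s["tcp_rot"],s["finger_gap"],s["qpos"])
t=env.camera_info("top"); print(back(t,340,230,.321), back(t,162,288,0))
i=env.camera_info("wrist"); p=[.493,.028,-.0436]; q=proj(i,press2w(p,[[-.016,-.2,.321],[-.096,-.2,.321],[0,-.2,.321]])); print(q)
E
```

```text
[ 0.42635203 -0.16649924  0.43762327] [ 9.99819222e-01 -1.90023822e-02  5.99735341e-04  2.70615418e-04] 0.6437895384715545 [-4.84449170e-01 -2.32792469e-01  1.44259030e+00  5.84312480e-05
  1.93048003e+00  1.12437482e+00]
[ 0.42787496 -0.16866388  0.321     ] [0.29127601 0.30817923 0.        ]
[[280.48478692 160.50607523]
 [279.87116671 243.26571631]
 [280.61906674 142.39560611]]
```

>>> {"api": "play_rows", "payload": {"steps": [[0.05,-0.05,-0.8,0,0,0],[0.05,-0.05,-1.6,0,0,0],[0.05,-0.05,-2.4,0,0,0],[0.05,-0.05,-3.2,0,0,0],[0.05,-0.05,-4,0,0,0],[0.05,-0.05,-4.5,0,0,0],[0.05,-0.05,-4.5,0,0,0],[0.05,-0.05,-4.5,0,0,0]]}}

```text
t: 13.97
tool_pos: [0.4273, -0.1677, 0.3018]
tcp_rot: [1.0, -0.019, -0.0, -0.0]
contact_force: [-0.7, -0.9, 0.6]
finger_gap: 0.646
gripper_force: 0.0
```

>>> {"api": "play_rows", "payload": {"steps": [[0,0,0,0,0,0],[0,0,0,0,0,0],[0,0,0,0,0,0],[0,0,0,0,0,0],[0,0,0,0,0,0],[0,0,0,0,0,0],[0,0,0,0,0,0]], "fingers": 12, "newtons": 25}}

```text
t: 14.55
tool_pos: [0.4275, -0.1678, 0.3022]
tcp_rot: [1.0, -0.021, 0.0, -0.0]
contact_force: [-0.2, -0.1, 0.9]
finger_gap: 0.226
gripper_force: 25.0
```

```bash
python3 - <<'E'
from h import *
s=env.get_state(); print(s["tool_pos"],s["finger_gap"]*93,s["gripper_force"],s["contact_force"])
# arc plan from gripped pose: angles a = lever angle; offset (dy,dz) in press frame
p=[.493,.028,-.0436]
def h(a):
    t=np.radians(110)-a; return press2w(p,[[-.056,-.12+.235*np.cos(t),.1+.235*np.sin(t)]])[0]
for k,a in enumerate(np.arange(0,2.06,.1)): print(round(a,2),((h(a)-h(0))/.03).round(2))
E
```

```text
[ 0.4275498  -0.16784906  0.30215108] 21.01674073411566 25.00085413455963 [-0.17522309 -0.07809745  0.85171069]
0.0 [0. 0. 0.]
0.1 [0.03 0.75 0.23]
0.2 [0.07 1.51 0.39]
0.3 [0.1  2.29 0.46]
0.4 [0.13 3.08 0.46]
0.5 [0.17 3.85 0.38]
0.6 [0.2  4.62 0.23]
0.7 [ 0.23  5.37 -0.01]
0.8 [ 0.27  6.09 -0.31]
0.9 [ 0.3   6.77 -0.69]
1.0 [ 0.32  7.42 -1.13]
1.1 [ 0.35  8.02 -1.63]
1.2 [ 0.37  8.56 -2.2 ]
1.3 [ 0.39  9.05 -2.81]
1.4 [ 0.41  9.47 -3.47]
1.5 [ 0.43  9.82 -4.17]
1.6 [ 0.44 10.11 -4.9 ]
1.7 [ 0.45 10.31 -5.65]
1.8 [ 0.46 10.45 -6.42]
1.9 [ 0.46 10.5  -7.21]
2.0 [ 0.46 10.48 -7.99]
```

>>> {"api": "play_rows", "payload": {"steps": [[0.02,0.37,0.12,0,0,0],[0.03,0.75,0.23,0,0,0],[0.07,1.51,0.39,0,0,0],[0.1,2.29,0.46,0,0,0],[0.13,3.08,0.46,0,0,0],[0.17,3.85,0.38,0,0,0],[0.2,4.62,0.23,0,0,0],[0.2,4.62,0.23,0,0,0]]}}

```text
t: 15.22
tool_pos: [0.4339, -0.0255, 0.308]
tcp_rot: [1.0, -0.019, 0.001, -0.001]
contact_force: [4.7, -3.5, -2.9]
finger_gap: 0.224
gripper_force: 25.0
```

```bash
python3 - <<'E'
from h import *
s=env.get_state(); print(s["tool_pos"],s["finger_gap"]*93,s["gripper_force"],s["contact_force"],s["joint_velocities"].round(2))
E
```

```text
[ 0.4338671  -0.02551709  0.30802511] 20.812578395804287 25.007014274597168 [ 4.71638806 -3.51659146 -2.91614079] [-0.05  0.   -0.02 -0.03  0.01 -0.08]
```

>>> {"api": "play_rows", "payload": {"steps": [[0.01,0.37,-0.11,0,0,0],[0.03,0.75,-0.24,0,0,0],[0.07,1.47,-0.54,0,0,0],[0.1,2.15,-0.92,0,0,0],[0.12,2.8,-1.36,0,0,0],[0.15,3.4,-1.86,0,0,0],[0.17,3.94,-2.43,0,0,0],[0.17,3.94,-2.43,0,0,0]]}}

```text
t: 15.88
tool_pos: [0.4391, 0.0916, 0.2334]
tcp_rot: [1.0, -0.02, 0.001, -0.0]
contact_force: [8.4, -4.5, -1.3]
finger_gap: 0.226
gripper_force: 25.0
```

```bash
python3 - <<'E'
from h import *
s=env.get_state(); print(s["tool_pos"],s["contact_force"],s["joint_velocities"].round(2))
E
```

```text
[0.43908826 0.09155408 0.23337829] [ 8.42668897 -4.48367446 -1.31030446] [-0.04 -0.02 -0.04 -0.03  0.06 -0.06]
```

>>> {"api": "play_rows", "payload": {"steps": [[0.05,0.25,-0.3,0,0,0],[0.1,0.49,-0.61,0,0,0],[0.14,0.91,-1.27,0,0,0],[0.16,1.26,-1.97,0,0,0],[0.17,1.55,-2.7,0,0,0],[0.18,1.75,-3.45,0,0,0],[0.18,1.75,-3.45,0,0,0],[0.18,1.75,-3.45,0,0,0]]}}

```text
t: 16.55
tool_pos: [0.4418, 0.1419, 0.1311]
tcp_rot: [1.0, -0.02, -0.002, 0.0]
contact_force: [-8.5, -1.1, 1.9]
finger_gap: 0.23
gripper_force: 25.0
```

```bash
python3 - <<'E'
from h import *
s=env.get_state(); print(s["tool_pos"],s["contact_force"],s["joint_velocities"].round(2))
E
```

```text
[0.44178078 0.14191927 0.13105149] [-8.4533129  -1.07439633  1.885985  ] [-0.01 -0.02 -0.02  0.    0.05 -0.01]
```

>>> {"api": "play_rows", "payload": {"steps": [[-0.05,0.07,-0.3,0,0,0],[-0.05,0.11,-0.6,0,0,0],[-0.05,0.14,-0.8,0,0,0],[-0.05,0.16,-1,0,0,0],[-0.05,0.17,-1.2,0,0,0],[-0.05,0.18,-1.4,0,0,0],[-0.05,0.19,-1.5,0,0,0],[-0.05,0.19,-1.5,0,0,0]]}}

```text
t: 17.22
tool_pos: [0.4421, 0.1472, 0.0881]
tcp_rot: [1.0, -0.021, -0.0, 0.0]
contact_force: [-6.7, -1.7, 4.3]
finger_gap: 0.227
gripper_force: 25.0
```

```bash
python3 - <<'E'
from h import *
s=env.get_state(); print(s["tool_pos"],s["contact_force"],s["joint_velocities"].round(2))
E
```

```text
[0.44206507 0.14717817 0.08806963] [-6.71343964 -1.66296941  4.30643179] [-0.   -0.01 -0.    0.    0.01 -0.  ]
```

>>> {"api": "play_rows", "payload": {"steps": [[-0.05,0,-0.1,0,0,0],[-0.05,0,-0.2,0,0,0],[-0.05,0,-0.25,0,0,0],[-0.05,0,-0.25,0,0,0]]}}

```text
t: 17.55
tool_pos: [0.442, 0.1473, 0.0818]
tcp_rot: [1.0, -0.021, 0.001, -0.0]
contact_force: [-4.6, -3.6, 7.4]
finger_gap: 0.227
gripper_force: 25.0
```

>>> {"api": "play_rows", "payload": {"steps": [[0,0,-0.1,0,0,0],[0,0,-0.2,0,0,0],[0,0,-0.2,0,0,0],[0,0,-0.2,0,0,0]]}}

```text
t: 17.88
tool_pos: [0.443, 0.1473, 0.0783]
tcp_rot: [1.0, -0.021, 0.002, -0.0]
contact_force: [-12.2, -4.8, 28.8]
finger_gap: 0.229
gripper_force: 25.0
```

>>> {"api": "play_rows", "payload": {"steps": [[-0.05,0,0.02,0,0,0],[-0.05,0,0.02,0,0,0],[-0.05,0,0.02,0,0,0],[-0.05,0,0.02,0,0,0],[-0.05,0,0.02,0,0,0],[-0.05,0,0.02,0,0,0]]}}

```text
t: 18.38
tool_pos: [0.4428, 0.1473, 0.0788]
tcp_rot: [1.0, -0.021, 0.003, -0.0]
contact_force: [-3.7, -4.7, 20.7]
finger_gap: 0.226
gripper_force: 25.0
```

```bash
python3 - <<'E'
from h import *
import cv2
im=env.camera("wrist")[:,:,::-1]; cv2.imwrite("pics/w7.png",im)
s=env.get_state(); print(s["t"],s["tool_pos"],s["contact_force"],s["joint_velocities"].round(3))
E
```

```text
18.4333 [0.44283032 0.14734133 0.07883089] [-4.10146661 -4.49978525 19.55062326] [-0.001  0.    -0.002 -0.001  0.001 -0.   ]
```

The lever is steady with about 20 N at the handle, twice what pressing needs, and the stiff stop is at the height expected for a bearing that is home. I'm handing in.

```bash
python3 -c "
from workcell import env
print(env.hand_in())"
```

```text
the job is handed in; nothing more can be done
None
```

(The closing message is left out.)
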